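# Close a two-part mould and hold it shut

## Task

Close the small two-part aluminium mould on the bench: with the upper half still lying aside, press both round steel inserts in the lower half fully home, then pick up the upper half and fit it over the two dowels, large hole on large dowel. Press it down against the sprung ejector pad until the two joint faces meet all round, and finish while still holding it pressed shut; leave the other things on the bench where they are.

Things in the scene. Friction and masses are not known exactly. Their poses are not given: they have to be found in the camera images.
- lower_face (a point): Centre of the upward joint face of the lower mould half: aluminium block 100 (x) x 170 (y) x 40 mm high, bolted to the bench, so 40 mm above the bench; axes are the block's, z up. A round insert lies at y = +38 and at y = -38 mm, the sprung ejector pad in the middle, and dowels stand at y = +70 and -70 mm (all at x = 0).
- dowel_large (a point): Tip of the large upright steel dowel, 14 mm diameter, at y = +70 mm of the lower half, 22 mm above the joint face; its top 4 mm taper by 2.5 mm a side.
- dowel_small (a point): Tip of the small upright steel dowel, 10 mm diameter, at y = -70 mm; otherwise the same.
- insert_a_top (a point): Centre of the top of the round steel insert at y = +38 mm of the lower half, a disc 34 mm in diameter with a 18 mm dark spot. It stands 4 to 6 mm proud of the joint face at the start; fully home its top is flush with the face.
- insert_b_top (a point): The same for the identical insert at y = -38 mm of the lower half.
- insert_a (a joint): How far that insert is pressed in, m: 0 = 6 mm proud, 0.006 = fully home (hard stop, flush). It is a tight fit: it moves down under about 8 N and stays where it is left. Starts between 0 and 0.002.
- insert_b (a joint): The same for the other insert.
- ejector (a joint): Travel of the sprung ejector pad in the middle of the lower half, a dark steel pad 50 (x) x 22 (y) mm, m: 0 = up, 5 mm proud of the face; 0.005 = pressed flush. Its spring pushes with 8 N up and 12 N when flush, more than the upper half weighs, so the upper half stays 5 mm open unless pushed.
- upper_center (a point): Centre of the loose upper mould half, half-way up its 60 mm: 30 mm above its flat underside. Aluminium plate 100 (x) x 170 (y) x 25 mm, on it in the middle an upright grip bar 24 (x) x 60 (y) x 35 mm tall; about 0.45 kg. Holes through the plate: 16 mm diameter at y = +70, 12 mm at y = -70 mm (x = 0). When fitted, axes as the lower half's, this point 30 mm above the joint face.
- upper: The same upper half; origin at the centre of its underside, axes as above. It lies underside down on the bench at the start.
- parts_bin: Bystander: open plastic bin 100 x 160 x 50 mm with nuts in it; origin under its centre. Leave alone.
- spanner: Bystander: open spanner 180 mm long, lying flat. Leave alone.
- screwdriver: Bystander: screwdriver 190 mm long, lying flat. Leave alone.
- tape_roll: Bystander: plastic ring 90 mm diameter, 25 mm high, lying flat. Leave alone.
Things that resemble listed ones, but are neither listed nor needed, are in the scene too. What is shaped like the upper but yellow is not meant.

How it is judged:
By the outcome, as a careful person would: the job done as asked, in the order asked, and still so for the second after the job is handed in, while the arm keeps its last pose, push and grip.
It also fails if it takes over 48 s, if anything falls off the work surface, if the arm or the gripper's body presses on something with over 40 N, if the wrist force passes 120 N, or if a joint passes its speed limit or range.

## Robot

A 6-joint arm with a two-finger parallel gripper is mounted at the origin on the work surface. World frame = base frame: x ahead of the robot, y to its left, z up, the work surface at z = 0. Lengths are in m, angles in degrees, forces in N, time in s.
With the tool pointing down it reaches from about 0.375 to 0.925 m from the base axis. Payload 5.7 kg.
Tool frame: the origin (TCP) lies between the finger pads; the fingertips stand ahead of it and the grasp point (between the pads) lies 6 mm ahead of it (ctrl.tip_extent is the z of the fingertips in the tool frame, in m); z points along the fingers, y is the direction in which the jaws open and shut (so a half turn about z gives the same grasp; the last joint's range is limited). The gripper opens to 88 mm and grips with 3 to 60 N. Pads are 20 mm wide; open, the fingers measure 115 mm over their backs; the gripper's body (75 mm by 178 mm) begins 61 mm behind the grasp point.
Start: joints at [-78.329, 20.558, 86.54, -0, 72.909, -6.595], TCP at [0.188, -0.57, 0.248] pointing down, gripper open.
Joint ranges: [-170.27, 170.27], [-57.76, 135], [12.27, 136.19], [-55.21, 235.2], [11.17, 155.16], [-170.74, 170.74]. Speed limits (degrees/s): [136.94, 136.94, 180, 180, 180, 180].

## Interface

Orientations are given as a 3x3 rotation matrix whose columns are the frame's x, y, z axes.
In Python, from rig import ctrl gives the robot as it stands.
- The arm moves only by the tool play_rows, never from a script. Its argument "increments" is a list of rows, each an object with "claw": the gripper command: -1 is fully open, 1 is shut, values between are in proportion; "offset": the shift along the tool's x, y, z in m, a list of three; "yaw": the turn about the tool's z in rad. In form: [{"claw": claw, "offset": [dx, dy, dz], "yaw": yaw}, ...]. A call has 1 to 5 rows; each row is the pose to reach, as a shift and turn from the pose measured when the call began, along the tool's axes at that moment; what a row does not reach only later rows make up. A row lasts 1/10 s, in which the tool goes at most 50 mm and 8.59 degrees, less where a joint would pass 70% of its speed; a pose out of reach is approached as far as the arm can. A call with a gripper value outside its range is refused whole. The fingers move at their own pace and stop on an object; "squeeze" is the grip in N (left out, the last holds). Time passes only in rows, so rows that repeat a pose let the fingers close. It gives the time, the measured TCP pose, the force and the opening at its end, in the units of the state.
- ctrl.read_state(): the state, without advancing time (a new reading comes with each control period).
- ctrl.camera(name): name is "side" or "top"; returns a dict with "img" (420x560x3 uint8, blue, green, red), "z_map" (420x560 float32, m along the optical axis (not along the pixel's ray), 0 where there is no reading), "camera_matrix" (3x3 intrinsics, pixels), "rvec" (rotation vector, rad) and "tvec" (3), from world to camera coordinates, as OpenCV has them. Camera axes: x right, y down, z forward; pixel columns grow to the right and rows downward; lengths in m; the calibration is good to about 2 mm. A picture is of the moment at which its call begins.
- ctrl.sign_off(): hands the job in, once; it reports no verdict.
The state is a dict: "clock": time; "joint_positions": joint angles; "joint_vel": joint speeds; "joint_efforts": joint torques, N m; "eef_pos": TCP position; "eef_rot": TCP orientation; "force": force on the tool from outside, world axes, zero at the start; "moment": the same for the moment, N m; "width": finger opening in m.
Only numpy, scipy, OpenCV 4.12 (cv2) and the standard library are available. Lean on these libraries where they do the work, as an engineer would, in place of code of your own. Each camera call takes 0.05 s, during which the arm holds its last target. There are 200 camera calls.

## Working session

There is one attempt and no reset: what is moved stays moved. The work goes in short steps, Python scripts to look and compute and a tool call to move; the robot and the scene stay as the last step left them, time stands still between calls to the robot, and variables do not carry over. Pictures are saved under pics/ and viewed, about 8 in all and at most 12, crops included, and the job is handed in when it is done.

Besides the shell and the picture viewer there is one more tool, called after "Request:" as name(argument=value, ...), one argument or row to a line, values as JSON. play_rows: Moves the arm, as the interface text tells. Its arguments: {"type":"object","properties":{"increments":{"type":"array","items":{"type":"object","properties":{"claw":{"type":"number"},"offset":{"type":"array","items":{"type":"number"}},"yaw":{"type":"number"}}}},"squeeze":{"type":"number"}},"required":["increments"]}

```bash
mkdir -p pics && cat > h.py <<'E'
import numpy as np, cv2
from rig import ctrl
def cam(n):
    c=ctrl.camera(n); R,_=cv2.Rodrigues(np.array(c['rvec'],float)); c['R']=R; c['t']=np.array(c['tvec'],float).reshape(3); c['K']=np.array(c['camera_matrix'],float); return c
def ray(c,u,v):
    d=c['R'].T@np.linalg.inv(c['K'])@np.array([u,v,1.]); return -c['R'].T@c['t'],d
def onz(c,u,v,z):
    o,d=ray(c,u,v); return o+d*(z-o[2])/d[2]
def pts(c):
    h,w=c['z_map'].shape; v,u=np.mgrid[:h,:w]; z=c['z_map']
    P=np.stack([u,v,np.ones_like(u)],-1)@np.linalg.inv(c['K']).T*z[...,None]
    return (P-c['t'])@c['R']
def proj(c,p):
    q=c['K']@(c['R']@np.array(p)+c['t']); return q[:2]/q[2]
E
python3 - <<'E'
from h import *
for n in ('top','side'):
    c=cam(n); cv2.imwrite(f'pics/{n}0.png',c['img']); np.savez(f'{n}0.npz',img=c['img'],z_map=c['z_map'],R=c['R'],t=c['t'],K=c['K'])
    print(n,-c['R'].T@c['t'],c['R'][2],c['K'][0,0])
print(ctrl.read_state(),ctrl.tip_extent)
E
```

```text
top [0.32573928 0.11205254 1.52044658] [ 0.13918919 -0.01807802 -0.99010078] 522.7912620005899
side [-0.1016951   0.96377985  0.75030078] [ 0.48309635 -0.694526   -0.53315247] 431.0162487309084
{'clock': 0.1, 'joint_positions': array([-7.83303960e+01,  2.05948372e+01,  8.65917269e+01,  4.31956577e-04,
        7.29073434e+01, -6.59462949e+00]), 'joint_vel': array([ 0.06636325, -0.05002105, -0.13400721,  0.06461298, -0.11190477,
        0.05727027]), 'joint_efforts': array([ 5.16332220e-04, -5.16358030e+01, -2.71406865e+01,  6.77764043e-02,
        2.76015478e-02, -2.92758364e-05]), 'eef_pos': array([ 0.1879208 , -0.5692155 ,  0.24688995]), 'eef_rot': array([[ 9.49622029e-01,  3.13397348e-01, -3.24458583e-04],
       [ 3.13397455e-01, -9.49620690e-01,  1.60657411e-03],
       [ 1.95383481e-04, -1.62732266e-03, -9.99998657e-01]]), 'force': array([-0.18364278, -0.99608479, -0.81989808]), 'moment': array([ 0.05737321, -0.01498419, -0.01664306]), 'width': 0.08801247589205297} 0.025
```

View pics/top0.png

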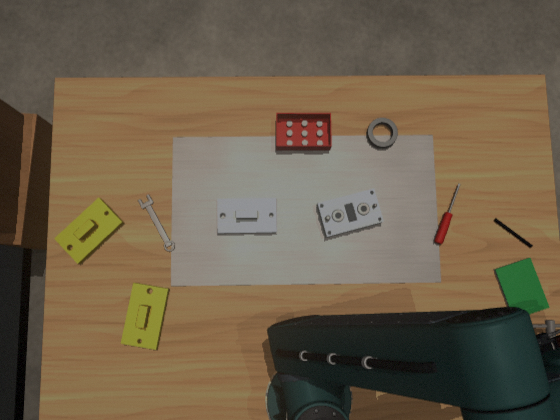

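View pics/side0.png

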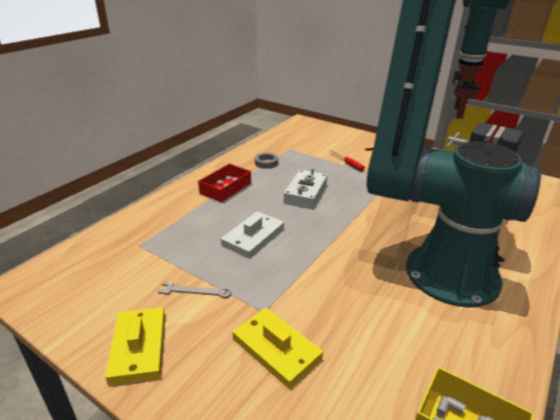

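The top view shows the grey aluminium upper half at (247,216), which I choose. The lookalikes are the yellow halves at (89,231) and (145,316), rejected by colour, and the green block at (521,285). The lower half is at (349,213) and shows its inserts, pad and dowels. I'll check this in one close crop and measure.

```bash
python3 - <<'E'
from h import *
c=dict(np.load('top0.npz')); P=pts(c)
im=c['img'][180:250,205:395]; cv2.imwrite('pics/crop1.png',cv2.resize(im,None,fx=4.2,fy=4.2,interpolation=cv2.INTER_CUBIC))
s=dict(np.load('side0.npz')); Q=pts(s)
cv2.imwrite('pics/crop2.png',cv2.resize(s['img'][155:265,210:340],None,fx=5.4,fy=5.4,interpolation=cv2.INTER_CUBIC))
print('table z',np.median(P[240:280,200:400,2]),np.median(Q[225:240,150:200,2]))
for nm,(u0,u1,v0,v1),lo,hi in (('upper',(205,290,185,245),.017,.034),('bar',(205,290,185,245),.05,.07),('lower',(305,395,180,245),.032,.043),('proud',(305,395,180,245),.043,.08)):
    z=P[v0:v1,u0:u1,2]; m=((z>lo)&(z<hi)).astype(np.uint8)
    if nm in('upper','lower'): m=((z>lo)).astype(np.uint8)
    n,l,st,ce=cv2.connectedComponentsWithStats(m)
    for i in range(1,n):
        if st[i,4]<6: continue
        k=l==i; X=P[v0:v1,u0:u1][k]; r=cv2.minAreaRect(X[:,:2].astype(np.float32)*1000)
        print(nm,st[i,4],'uv',ce[i]+[u0,v0],'z',np.percentile(X[:,2],[5,50,95]).round(4),'rect',np.round(r[0],1),np.round(r[1],1),round(r[2],1),'mean',X.mean(0).round(4))
E
```

```text
table z 0.0012172330926972594 6.233832299034714e-05
upper 2010 uv [246.32487562 215.45572139] z [0.0199 0.0257 0.0601] rect [448.2 169.6] [170.3 244.5] 89.8 mean [0.5173 0.1691 0.0351]
bar 188 uv [245.9893617  213.99468085] z [0.054  0.06   0.0649] rect [518.4 169.2] [56.8 23.4] 89.4 mean [0.5183 0.1691 0.0597]
lower 2059 uv [349.79650316 212.48567266] z [0.0353 0.041  0.0485] rect [474.7 -33.8] [132.8 395.3] 27.0 mean [ 0.521  -0.1262  0.0464]
proud 14 uv [338.42857143 201.21428571] z [0.0435 0.0455 0.0512] rect [554.5 -96.4] [11.6 18. ] 88.0 mean [ 0.5538 -0.0947  0.046 ]
proud 7 uv [326.42857143 202.14285714] z [0.0436 0.0449 0.0457] rect [552.8 -60.8] [ 5.6 14.7] 33.0 mean [ 0.5518 -0.0604  0.0446]
proud 9 uv [357.22222222 202.11111111] z [0.0431 0.0449 0.0466] rect [ 549.6 -149.5] [ 9.1 15.4] 87.2 mean [ 0.5508 -0.1488  0.0447]
proud 200 uv [356.435 210.08 ] z [0.0434 0.0459 0.0504] rect [ 528.9 -152.7] [55.2 73. ] 13.9 mean [ 0.5276 -0.1454  0.0463]
proud 15 uv [374.6        205.33333333] z [0.0479 0.0582 0.0661] rect [ 541.5 -195.9] [ 8.5 14.6] 72.9 mean [ 0.5389 -0.1954  0.0584]
proud 141 uv [334.46099291 216.22695035] z [0.0433 0.0461 0.0614] rect [511.1 -80.8] [34.6 56.5] 14.2 mean [ 0.5104 -0.0818  0.0483]
proud 10 uv [328.8 233.3] z [0.0435 0.044  0.0479] rect [461.7 -63.8] [ 8.  15.8] 43.4 mean [ 0.4622 -0.0647  0.0449]
proud 6 uv [336.16666667 231.16666667] z [0.043  0.0433 0.0437] rect [467.8 -85.8] [ 5.4 10.8] 17.8 mean [ 0.4682 -0.086   0.0434]
```

View pics/crop1.png

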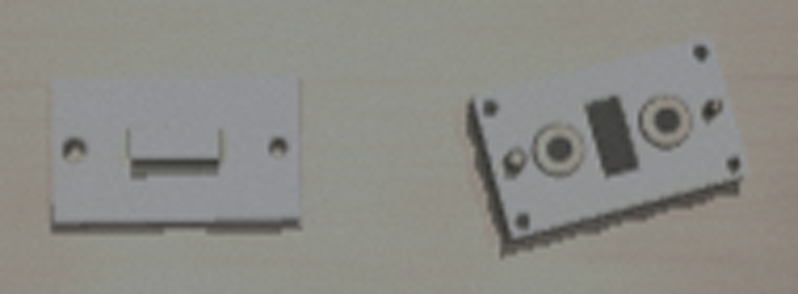

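View pics/crop2.png

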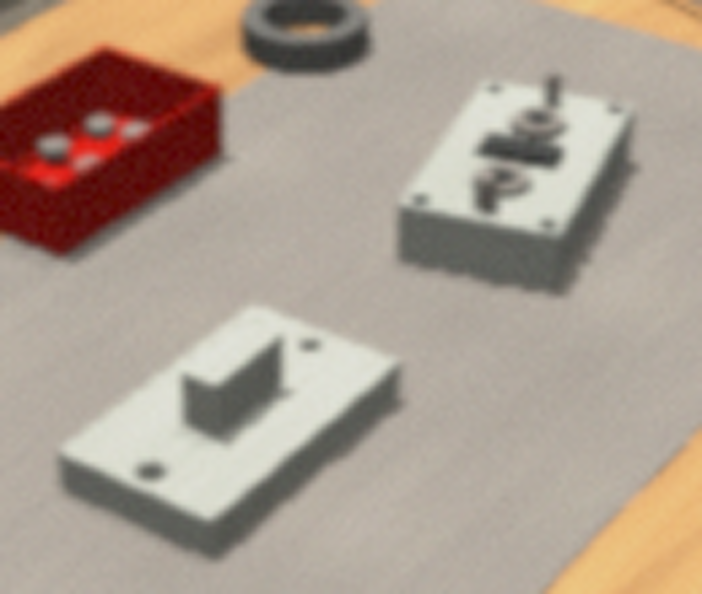

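Crop 1 confirms the choice: the grey upper half has its large hole on the left at (223,216) and its small hole at (271,215). On the lower half the thick dowel is on the left near (327,218) and the thin one near (374,206). Next I'll measure both from their dark spots.

```bash
python3 - <<'E'
from h import *
for n in('top','side'):
    c=dict(np.load(n+'0.npz')); g=cv2.cvtColor(c['img'],cv2.COLOR_BGR2GRAY)
    k=8; x0,x1,y0,y1=(205,395,180,250) if n=='top' else (210,340,155,265)
    G=cv2.GaussianBlur(cv2.resize(g[y0:y1,x0:x1],None,fx=k,fy=k,interpolation=cv2.INTER_CUBIC),(0,0),3)
    bg=np.median(G)
    for th in ((90,) if n=='top' else (110,)):
        m=(G<th).astype(np.uint8)
        N,l,st,ce=cv2.connectedComponentsWithStats(m)
        for i in range(1,N):
            if st[i,4]<300 or st[i,4]>20000: continue
            uv=(ce[i]+.5)/k-.5+[x0,y0]
            r=cv2.minAreaRect(np.argwhere(l==i)[:,::-1].astype(np.float32))
            print(n,th,st[i,4],uv.round(2),np.round(np.array(r[1])/k,1),'z25',onz(c,*uv,.025)[:2].round(4),'z40',onz(c,*uv,.04)[:2].round(4),'z45',onz(c,*uv,.045)[:2].round(4))
    print(bg)
E
```

```text
top 90 361 [371.39 192.04] [2.7 2.4] z25 [ 0.583  -0.1947] z40 [ 0.5804 -0.1916] z45 [ 0.5795 -0.1906]
top 90 8621 [350.25 212.03] [17.6  8.1] z25 [ 0.525 -0.131] z40 [ 0.523  -0.1285] z45 [ 0.5224 -0.1277]
top 90 557 [373.47 205.93] [3.  3.6] z25 [ 0.5421 -0.1991] z40 [ 0.5399 -0.196 ] z45 [ 0.5392 -0.1949]
top 90 340 [321.26 205.31] [2.5 2.4] z25 [ 0.5456 -0.0475] z40 [ 0.5434 -0.0459] z45 [ 0.5427 -0.0454]
top 90 13154 [340.52 227.13] [66.8 31.2] z25 [ 0.4815 -0.1014] z40 [ 0.4799 -0.0993] z45 [ 0.4794 -0.0985]
top 90 1500 [363.37 208.18] [5.2 5.4] z25 [ 0.5358 -0.1695] z40 [ 0.5337 -0.1667] z45 [ 0.533  -0.1657]
top 90 347 [270.89 213.86] [3.1 2.1] z25 [0.5224 0.0987] z40 [0.5204 0.0988] z45 [0.5198 0.0989]
top 90 1403 [337.78 215.03] [5.  5.2] z25 [ 0.5167 -0.0946] z40 [ 0.5148 -0.0925] z45 [ 0.5141 -0.0918]
top 90 533 [221.88 214.24] [2.7 4.6] z25 [0.523  0.2399] z40 [0.521  0.2386] z45 [0.5203 0.2382]
top 90 567 [326.3  219.33] [4.3 2.9] z25 [ 0.5046 -0.061 ] z40 [ 0.5028 -0.0592] z45 [ 0.5022 -0.0587]
top 90 316 [379.29 218.65] [2.5 2.3] z25 [ 0.5047 -0.2145] z40 [ 0.5029 -0.
[... 279 characters left out ...]
668 0.168 ] z40 [0.4654 0.1674] z45 [0.465  0.1673]
143.0
side 110 423 [211.16 155.39] [2.2 4.1] z25 [ 0.9412 -0.1209] z40 [ 0.9197 -0.0985] z45 [ 0.9125 -0.091 ]
side 110 4941 [265.78 157.12] [ 5.8 16. ] z25 [ 0.7629 -0.2298] z40 [ 0.745  -0.2051] z45 [ 0.7391 -0.1968]
side 110 8684 [266.45 164.18] [ 8.6 23.1] z25 [ 0.7267 -0.1838] z40 [ 0.7096 -0.1601] z45 [ 0.7039 -0.1522]
side 110 3733 [306.44 182.17] [14.1  5.7] z25 [ 0.5372 -0.154 ] z40 [ 0.524  -0.1309] z45 [ 0.5196 -0.1232]
side 110 1213 [300.54 189.87] [3.8 7.9] z25 [ 0.5263 -0.0984] z40 [ 0.5133 -0.0764] z45 [ 0.5089 -0.0691]
side 110 8428 [252.92 228.  ] [10.7 19.5] z25 [0.5238 0.1653] z40 [0.5109 0.1819] z45 [0.5066 0.1874]
173.0
```

Lower half: centre (0.5232, -0.1287), rotated 14.3° (bolts, insert spots and pad agree; the inserts measure 76.3 mm apart against 76). Insert a is at (0.514, -0.092), b at (0.533, -0.166). Upper half: about (0.519, 0.169), rotated about 0°, with holes 141 mm apart. Moving now.

Request:
play_rows(
  increments=[
    {"claw":1,"offset":[0.459,-0.351,0.1],"yaw":0.07},
    {"claw":1,"offset":[0.459,-0.351,0.1],"yaw":0.07},
    {"claw":1,"offset":[0.459,-0.351,0.1],"yaw":0.07},
    {"claw":1,"offset":[0.459,-0.351,0.1],"yaw":0.07},
    {"claw":1,"offset":[0.459,-0.351,0.1],"yaw":0.07},
  ],
  squeeze=30,
)

```text
clock: 0.6
eef_pos: [0.3273, -0.3643, 0.2045]
eef_rot: [[0.969, 0.246, -0.0], [0.246, -0.969, 0.002], [0.0, -0.002, -1.0]]
force: [1.4, -0.7, 0.2]
width: 0.0513
```

Request:
play_rows(
  increments=[
    {"claw":1,"offset":[0.248,-0.218,0.1]},
    {"claw":1,"offset":[0.248,-0.218,0.1]},
    {"claw":1,"offset":[0.248,-0.218,0.1]},
    {"claw":1,"offset":[0.248,-0.218,0.1]},
    {"claw":1,"offset":[0.248,-0.218,0.1]},
  ],
)

```text
$.increments[0]: bad value
```

Request:
play_rows(
  increments=[
    {"claw":1,"offset":[0.071,-0.062,0.028]},
    {"claw":1,"offset":[0.071,-0.062,0.028]},
    {"claw":1,"offset":[0.071,-0.062,0.028]},
    {"claw":1,"offset":[0.071,-0.062,0.028]},
  ],
)

```text
$.increments[0]: bad value
```

Request:
play_rows(
  increments=[
    {"claw":1,"offset":[0.248,-0.218,0.1],"yaw":0},
    {"claw":1,"offset":[0.248,-0.218,0.1],"yaw":0},
    {"claw":1,"offset":[0.248,-0.218,0.1],"yaw":0},
    {"claw":1,"offset":[0.248,-0.218,0.1],"yaw":0},
    {"claw":1,"offset":[0.248,-0.218,0.1],"yaw":0},
  ],
)

```text
clock: 1.1
eef_pos: [0.4625, -0.1667, 0.1323]
eef_rot: [[0.969, 0.245, -0.0], [0.245, -0.969, 0.002], [0.0, -0.002, -1.0]]
force: [0.7, -0.6, 0.1]
width: 0.0114
```

Request:
play_rows(
  increments=[
    {"claw":1,"offset":[0.068,-0.06,0.032],"yaw":0},
    {"claw":1,"offset":[0.068,-0.06,0.032],"yaw":0},
    {"claw":1,"offset":[0.068,-0.06,0.032],"yaw":0},
    {"claw":1,"offset":[0.068,-0.06,0.032],"yaw":0},
    {"claw":1,"offset":[0.068,-0.06,0.032],"yaw":0},
  ],
)

```text
clock: 1.6
eef_pos: [0.5131, -0.0925, 0.1006]
eef_rot: [[0.969, 0.245, -0.001], [0.245, -0.969, 0.002], [-0.0, -0.002, -1.0]]
force: [0.3, -0.1, 0.0]
width: 0.0003
```

```bash
python3 - <<'E'
from h import *
s=ctrl.read_state(); print(s['eef_pos'],s['force'],s['width'])
c=cam('top'); a=c['img'][175:250,300:400]
s2=cam('side'); b=s2['img'][130:230,250:370]
print('expected tip px',proj(c,s['eef_pos']-[0,0,.025]),proj(s2,s['eef_pos']-[0,0,.025]))
cv2.imwrite('pics/p3.png',np.vstack([cv2.resize(a,(560,420)[:1]+(300,)),cv2.resize(b,(560,300))]))
E
```

```text
[ 0.51311505 -0.09254835  0.10055929] [ 0.25460983 -0.05726005  0.04306763] 0.00028612134537768096
expected tip px [339.52392524 213.99031633] [303.649612   178.30952685]
```

View pics/p3.png

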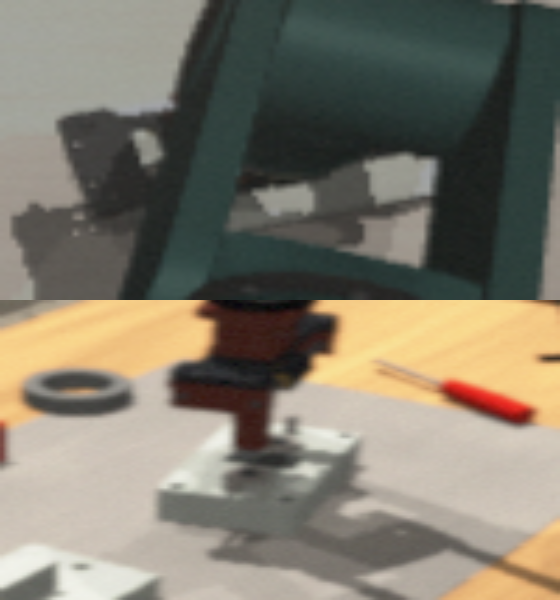

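The side view shows the closed fingertips over insert a at about (303,180), where I expected them. Descending.

Request:
play_rows(
  increments=[
    {"claw":1,"offset":[0.001,0,0.015],"yaw":0},
    {"claw":1,"offset":[0.001,0,0.024],"yaw":0},
    {"claw":1,"offset":[0.001,0,0.029],"yaw":0},
    {"claw":1,"offset":[0.001,0,0.032],"yaw":0},
    {"claw":1,"offset":[0.001,0,0.034],"yaw":0},
  ],
)

```text
clock: 2.2
eef_pos: [0.5135, -0.0934, 0.0671]
eef_rot: [[0.97, 0.244, -0.001], [0.244, -0.97, 0.001], [-0.001, -0.001, -1.0]]
force: [-4.5, -1.6, 7.8]
width: 0.0004
```

Request:
play_rows(
  increments=[
    {"claw":1,"offset":[0,0,0.001],"yaw":0},
    {"claw":1,"offset":[0,0,0.002],"yaw":0},
    {"claw":1,"offset":[0,0,0.003],"yaw":0},
    {"claw":1,"offset":[0,0,0.004],"yaw":0},
  ],
)

```text
clock: 2.6
eef_pos: [0.5136, -0.0934, 0.065]
eef_rot: [[0.97, 0.244, -0.001], [0.244, -0.97, 0.001], [-0.001, -0.001, -1.0]]
force: [-6.6, 2.3, 32.8]
width: 0.0002
```

Request:
play_rows(
  increments=[
    {"claw":1,"offset":[0,0,-0.016],"yaw":0},
    {"claw":1,"offset":[0.001,0.04,-0.018],"yaw":0},
    {"claw":1,"offset":[0.001,0.075,-0.016],"yaw":0},
    {"claw":1,"offset":[0.001,0.075,-0.014],"yaw":0},
    {"claw":1,"offset":[0.001,0.075,-0.012],"yaw":0},
  ],
)

```text
clock: 3.1
eef_pos: [0.5327, -0.1665, 0.0769]
eef_rot: [[0.97, 0.242, -0.001], [0.242, -0.97, 0.001], [-0.0, -0.001, -1.0]]
force: [-0.2, 0.2, -0.5]
width: 0.0006
```

Request:
play_rows(
  increments=[
    {"claw":1,"offset":[0,0,0.004],"yaw":0},
    {"claw":1,"offset":[0,0,0.007],"yaw":0},
    {"claw":1,"offset":[0,0,0.009],"yaw":0},
    {"claw":1,"offset":[0,0,0.011],"yaw":0},
    {"claw":1,"offset":[0,0,0.012],"yaw":0},
  ],
)

```text
clock: 3.6
eef_pos: [0.5319, -0.1655, 0.0652]
eef_rot: [[0.97, 0.243, -0.002], [0.243, -0.97, 0.002], [-0.002, -0.002, -1.0]]
force: [-4.8, -0.0, 17.6]
width: 0.0004
```

Request:
play_rows(
  increments=[
    {"claw":1,"offset":[0,0,0.001],"yaw":0},
    {"claw":1,"offset":[0,0,0.0015],"yaw":0},
    {"claw":1,"offset":[0,0,0.002],"yaw":0},
  ],
)

```text
clock: 3.9
eef_pos: [0.5319, -0.1654, 0.0651]
eef_rot: [[0.97, 0.245, -0.002], [0.245, -0.97, -0.0], [-0.002, -0.0, -1.0]]
force: [-6.3, -0.8, 25.3]
width: 0.0005
```

Both inserts have stopped hard: the fingertips read z = 0.040 at 25–33 N. Now to the upper half.

Request:
play_rows(
  increments=[
    {"claw":1,"offset":[0,0,-0.05],"yaw":0},
    {"claw":-1,"offset":[0,0,-0.095],"yaw":-0.15},
    {"claw":-1,"offset":[0.069,-0.327,-0.095],"yaw":-1.326},
    {"claw":-1,"offset":[0.069,-0.327,-0.095],"yaw":-1.326},
    {"claw":-1,"offset":[0.069,-0.327,-0.095],"yaw":-1.326},
  ],
)

```text
clock: 4.4
eef_pos: [0.5255, -0.0135, 0.1604]
eef_rot: [[0.658, 0.753, -0.001], [0.753, -0.658, 0.0], [-0.001, -0.001, -1.0]]
force: [0.7, 0.7, -0.0]
width: 0.0288
```

Request:
play_rows(
  increments=[
    {"claw":-1,"offset":[0.133,-0.125,0],"yaw":-0.718},
    {"claw":-1,"offset":[0.133,-0.125,0],"yaw":-0.718},
    {"claw":-1,"offset":[0.133,-0.125,0],"yaw":-0.718},
    {"claw":-1,"offset":[0.133,-0.125,0],"yaw":-0.718},
    {"claw":-1,"offset":[0.133,-0.125,0],"yaw":-0.718},
  ],
)

```text
clock: 4.9
eef_pos: [0.5173, 0.1738, 0.1601]
eef_rot: [[-0.011, 1.0, -0.002], [1.0, 0.011, 0.002], [0.002, -0.002, -1.0]]
force: [-0.5, -0.7, -0.3]
width: 0.069
```

```bash
python3 - <<'E'
from h import *
s=ctrl.read_state(); print(s['clock'],s['eef_pos'],s['eef_rot'][:,0],s['joint_positions'].round(1),s['width'])
c=cam('top'); P=pts(c)
np.savez('top1.npz',img=c['img'],z_map=c['z_map'],R=c['R'],t=c['t'],K=c['K'])
def rd(x,y,z,r=.006):
    k=(np.hypot(P[...,0]-x,P[...,1]-y)<r)&(P[...,2]<.08)&(P[...,2]>.01); return k.sum(),np.median(P[k][:,2]) if k.any() else None
print('a',rd(.514,-.092,0),'b',rd(.533,-.166,0),'face',rd(.523,-.1287+.0,0),rd(.5,-.113,0),rd(.547,-.145,0))
s2=cam('side'); np.savez('side1.npz',img=s2['img'],z_map=s2['z_map'],R=s2['R'],t=s2['t'],K=s2['K'])
A=cv2.resize(c['img'][180:250,205:395],(760,280)); B=cv2.resize(s2['img'][140:270,210:400],(438,300))
o=np.zeros((580,760,3),np.uint8); o[:280]=A; o[280:,:438]=B; cv2.imwrite('pics/p4.png',o)
E
```

```text
4.9 [0.51728412 0.17377677 0.16008694] [-0.01137766  0.99993402  0.0015848 ] [11.2 21.7 99.   0.1 59.4 10.5] 0.06896877064511558
a (np.int64(13), np.float64(0.040203094910381584)) b (np.int64(15), np.float64(0.039701231846916984)) face (np.int64(12), np.float64(0.046122820854463786)) (np.int64(16), np.float64(0.04156856218352062)) (np.int64(14), np.float64(0.039681932531487926))
```

View pics/p4.png

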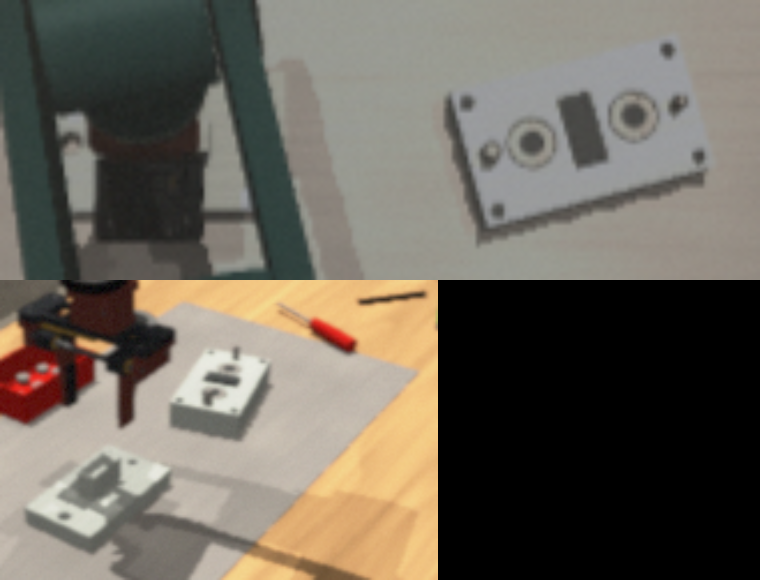

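Both insert spots now read z = 0.040, flush with the face, and the pad still reads 0.046. The open gripper is over the grip bar, near (246,214) in the full image. Going down to grasp.

Request:
play_rows(
  increments=[
    {"claw":-1,"offset":[-0.005,0.0015,0.04],"yaw":-0.01},
    {"claw":-1,"offset":[-0.005,0.0015,0.08],"yaw":-0.01},
    {"claw":-1,"offset":[-0.005,0.0015,0.1],"yaw":0.01},
    {"claw":-1,"offset":[-0.005,0.0015,0.106],"yaw":0.01},
    {"claw":-1,"offset":[-0.005,0.0015,0.108],"yaw":0.01},
  ],
)

```text
clock: 5.5
eef_pos: [0.5182, 0.1652, 0.0514]
eef_rot: [[0.007, 1.0, -0.004], [1.0, -0.007, -0.0], [-0.0, -0.004, -1.0]]
force: [-0.2, -0.3, 0.2]
width: 0.0876
```

Request:
play_rows(
  increments=[
    {"claw":-1,"offset":[0.004,0,0],"yaw":-0.004},
    {"claw":-1,"offset":[0.004,0,0],"yaw":-0.004},
    {"claw":1,"offset":[0.004,0,0],"yaw":-0.004},
    {"claw":1,"offset":[0.004,0,0],"yaw":-0.004},
    {"claw":1,"offset":[0.004,0,0],"yaw":-0.004},
  ],
  squeeze=25,
)

```text
clock: 6.0
eef_pos: [0.5185, 0.1693, 0.0519]
eef_rot: [[0.003, 1.0, -0.003], [1.0, -0.003, -0.0], [-0.0, -0.003, -1.0]]
force: [-0.9, 0.2, -0.8]
width: 0.0671
```

Request:
play_rows(
  increments=[
    {"claw":1,"offset":[0,0,0],"yaw":0},
    {"claw":1,"offset":[0,0,0],"yaw":0},
    {"claw":1,"offset":[0,0,0],"yaw":0},
    {"claw":1,"offset":[0,0,0],"yaw":0},
    {"claw":1,"offset":[0,0,0],"yaw":0},
  ],
  squeeze=50,
)

```text
clock: 6.5
eef_pos: [0.5185, 0.1693, 0.0519]
eef_rot: [[0.003, 1.0, -0.003], [1.0, -0.003, -0.0], [-0.0, -0.003, -1.0]]
force: [-0.4, -0.4, -0.6]
width: 0.0272
```

Request:
play_rows(
  increments=[
    {"claw":1,"offset":[0,0,0],"yaw":0},
    {"claw":1,"offset":[0,0,0],"yaw":0},
    {"claw":1,"offset":[0,0,0],"yaw":0},
  ],
  squeeze=50,
)

```text
clock: 6.8
eef_pos: [0.5186, 0.1693, 0.0519]
eef_rot: [[0.003, 1.0, -0.003], [1.0, -0.003, -0.0], [-0.0, -0.003, -1.0]]
force: [0.4, 0.2, 0.0]
width: 0.0239
```

Gripped: the width reads 23.9 mm against the 24 mm bar. I'll check where the plate sits along y, using its edges and the bar ends in the earlier top image, and re-measure the lower half from the newest one.

```bash
python3 - <<'E'
from h import *
c=dict(np.load('top0.npz')); g=cv2.cvtColor(c['img'],cv2.COLOR_BGR2GRAY).astype(float)
def sub(p,sgn):
    d=np.diff(p)*sgn; i=int(np.argmax(d)); i=min(max(i,1),len(d)-2); a,b,e=d[i-1:i+2]
    return i+.5+.5*(a-e)/(a-2*b+e+1e-9),d[i]
for v0 in (202,208,222,228):
    p=g[v0-2:v0+3].mean(0)
    l,a=sub(p[210:225],1); r,b=sub(p[268:285],-1); l+=210;r+=268
    L=onz(c,l,v0,.025);R=onz(c,r,v0,.025); print(v0,round(l,2),round(r,2),a,b,L[1].round(4),R[1].round(4),'mid',((L+R)/2)[1].round(4),'w',(L-R)[1].round(4))
for u0 in (225,235,258,268):
    p=g[:,u0-2:u0+3].mean(1); t,a=sub(p[190:206],1); b,e=sub(p[226:242],-1); t+=190;b+=226
    T=onz(c,u0,t,.025);B=onz(c,u0,b,.025); print(u0,round(t,2),round(b,2),a,e,'mid x',((T+B)/2)[0].round(4),'h',(T-B)[0].round(4),'slope pts',T[0].round(4),B[0].round(4))
c=dict(np.load('top1.npz')); g=cv2.cvtColor(c['img'],cv2.COLOR_BGR2GRAY)
k=8;x0,x1,y0,y1=305,395,180,240
G=cv2.GaussianBlur(cv2.resize(g[y0:y1,x0:x1],None,fx=k,fy=k,interpolation=cv2.INTER_CUBIC),(0,0),3)
N,l,st,ce=cv2.connectedComponentsWithStats((G<90).astype(np.uint8))
for i in range(1,N):
    if 250<st[i,4]<10000:
        uv=(ce[i]+.5)/k-.5+[x0,y0]; print(st[i,4],uv.round(2),onz(c,*uv,.04)[:2].round(4),onz(c,*uv,.045)[:2].round(4))
E
```

```text
202 216.85 275.39 4.0 12.199999999999989 0.2544 0.0852 mid 0.1698 w 0.1691
208 216.84 275.37 5.600000000000023 12.0 0.2544 0.0855 mid 0.17 w 0.1689
222 217.23 275.37 5.400000000000006 8.400000000000006 0.2532 0.0861 mid 0.1696 w 0.1671
228 217.62 275.39 16.39999999999999 5.600000000000023 0.252 0.0863 mid 0.1692 w 0.1658
225 191.73 232.38 1.200000000000017 46.2 mid x 0.5295 h 0.1182 slope pts 0.5887 0.4704
235 198.13 232.34 1.4000000000000057 44.0 mid x 0.5199 h 0.0994 slope pts 0.5695 0.4702
258 198.0 232.03 0.6000000000000227 32.2 mid x 0.5197 h 0.0989 slope pts 0.5692 0.4703
268 198.0 232.05 0.6000000000000227 31.200000000000003 mid x 0.5194 h 0.099 slope pts 0.5688 0.4699
301 [371.38 192.03] [ 0.5805 -0.1916] [ 0.5796 -0.1906]
8218 [350.25 212.04] [ 0.523  -0.1285] [ 0.5223 -0.1277]
270 [321.25 205.32] [ 0.5434 -0.0459] [ 0.5427 -0.0453]
464 [373.48 205.97] [ 0.5398 -0.196 ] [ 0.5391 -0.195 ]
1294 [363.03 208.42] [ 0.533  -0.1656] [ 0.5323 -0.1647]
1268 [337.61 215.24] [ 0.5142 -0.092 ] [ 0.5136 -0.0913]
462 [326.28 219.32] [ 0.5028 -0.0592] [ 0.5022 -0.0586]
258 [379.3  218.65] [ 0.5029 -0.2112] [ 0.5023 -0.2102]
263 [329.07 232.24] [ 0.4657 -0.0661] [ 0.4652 -0.0655]
```

Request:
play_rows(
  increments=[
    {"claw":1,"offset":[0,0,-0.01],"yaw":0},
    {"claw":1,"offset":[0,0,-0.03],"yaw":0},
    {"claw":1,"offset":[0,0,-0.06],"yaw":0},
    {"claw":1,"offset":[0,0,-0.085],"yaw":0},
    {"claw":1,"offset":[0,0,-0.09],"yaw":0},
  ],
  squeeze=50,
)

```text
clock: 7.3
eef_pos: [0.5203, 0.1697, 0.1447]
eef_rot: [[0.003, 1.0, 0.002], [1.0, -0.003, 0.001], [0.001, 0.002, -1.0]]
force: [-0.1, 0.7, -5.1]
width: 0.0237
```

Request:
play_rows(
  increments=[
    {"claw":1,"offset":[-0.03,0.001,0],"yaw":-0.05},
    {"claw":1,"offset":[-0.07,0.001,0],"yaw":-0.1},
    {"claw":1,"offset":[-0.11,0.002,0],"yaw":-0.15},
    {"claw":1,"offset":[-0.15,0.002,0],"yaw":-0.2},
    {"claw":1,"offset":[-0.19,0.003,0],"yaw":-0.25},
  ],
)

```text
clock: 7.8
eef_pos: [0.5213, -0.0216, 0.1436]
eef_rot: [[-0.246, 0.969, -0.001], [0.969, 0.246, 0.001], [0.001, -0.0, -1.0]]
force: [0.9, 0.6, -4.2]
width: 0.0233
```

Request:
play_rows(
  increments=[
    {"claw":1,"offset":[-0.035,-0.008,0],"yaw":-0.002},
    {"claw":1,"offset":[-0.07,-0.016,0],"yaw":-0.002},
    {"claw":1,"offset":[-0.095,-0.023,0],"yaw":-0.002},
    {"claw":1,"offset":[-0.105,-0.025,0],"yaw":-0.002},
    {"claw":1,"offset":[-0.105,-0.025,0],"yaw":-0.002},
  ],
)

```text
clock: 8.3
eef_pos: [0.5225, -0.1304, 0.1427]
eef_rot: [[-0.246, 0.969, -0.002], [0.969, 0.246, 0.002], [0.002, -0.001, -1.0]]
force: [0.5, 1.9, -4.9]
width: 0.0237
```

```bash
python3 - <<'E'
from h import *
s=ctrl.read_state(); print(s['clock'],s['eef_pos'],s['eef_rot'][:,0],s['force'],s['width'])
c=cam('top');c2=cam('side')
for n,q in(('top2',c),('side2',c2)): np.savez(n+'.npz',img=q['img'],z_map=q['z_map'],R=q['R'],t=q['t'],K=q['K'])
A=cv2.resize(c['img'][170:260,295:405],(500,409)); B=cv2.resize(c2['img'][120:230,250:380],(500,423)[:2])
B=cv2.resize(c2['img'][125:220,255:375],(760-400,285)); A=cv2.resize(c['img'][170:260,295:405],(396,324))
o=np.zeros((330,760,3),np.uint8); o[:324,:396]=A; o[:285,400:]=B; cv2.imwrite('pics/p5.png',o)
E
```

```text
8.3 [ 0.5224591  -0.13036495  0.14271547] [-0.24621325  0.9692136   0.00200611] [ 0.4604042   1.89884538 -4.91084053] 0.023674769834310484
```

View pics/p5.png

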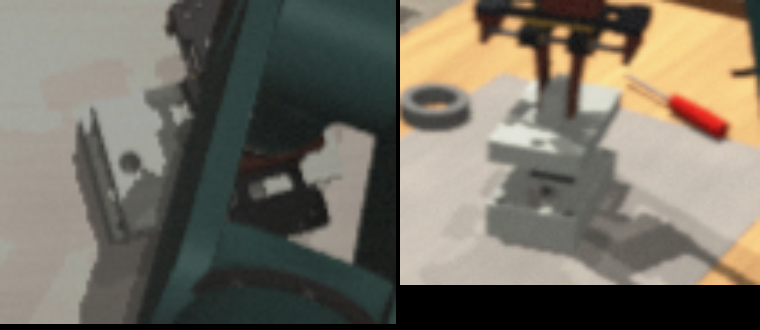

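The side view shows the plate level and over the lower half. The top view shows the large hole at about (331,215), and I'll compare it with where I expect it.

```bash
python3 - <<'E'
from h import *
c=dict(np.load('top2.npz')); g=cv2.cvtColor(c['img'],cv2.COLOR_BGR2GRAY)
k=8;x0,x1,y0,y1=324,339,208,222
G=cv2.GaussianBlur(cv2.resize(g[y0:y1,x0:x1],None,fx=k,fy=k,interpolation=cv2.INTER_CUBIC),(0,0),2)
print(g[210:221,324:340])
for th in (75,85,95):
    N,l,st,ce=cv2.connectedComponentsWithStats((G<th).astype(np.uint8))
    for i in range(1,N):
        if 200<st[i,4]:
            uv=(ce[i]+.5)/k-.5+[x0,y0]; print(th,st[i],uv.round(2),onz(c,*uv,.1158)[:2].round(4))
print('exp',np.array([.5225,-.1304])+.0704*np.array([-.246,.969]))
P=pts(c); print('plate z',P[205:212,326:331,2].round(3).ravel()[:12])
E
```

```text
[[144 161 162 163 162 164 162 163 164 163 162 161 163 162 163 131]
 [121 159 163 163 162 158 151 148 156 160 163 162 163 163 162 161]
 [ 96 154 162 162 156 127 109  97 123 149 162 164 162 162 164 162]
 [ 77 153 163 163 129  83  68  64  68 116 153 162 163 162 162 164]
 [ 66 138 161 158  98  72  74  68  63  75 140 158 162 163 162 162]
 [ 68 104 155 155  96  73  79  68  63  66 135 159 163 161 161 160]
 [ 73  93 154 165 116  77  88  76  64  81 126 140 160 160 163 163]
 [ 75  65 142 162 146 110  99  97  85 122  97  91 137 142 158 162]
 [ 79  64 120 157 165 148 139 136 133 159 106  93  91  91 136 142]
 [ 89  69  98 156 161 163 161 163 148 143 104  93  91  92  91  89]
 [ 92  75  76 152 163 162 161 162 108  94  91  90  89  89  90  88]]
75 [ 42  41  35  32 707] [331.13 214.4 ] [ 0.5071 -0.064 ]
75 [  0  42  22  70 481] [324.63 217.62] [ 0.4984 -0.0461]
85 [  0  38  23  74 789] [324.62 217.73] [ 0.4982 -0.046 ]
85 [  38   38   40   37 1080] [330.85 214.56] [ 0.5066 -0.0632]
95 [   0   35   24   77 1077] [324.56 217.95] [ 0.4976 -0.0459]
95 [  36   37   43   40 1343] [330.77 214.66] [ 0.5063 -0.063 ]
95 [  70   75   50   37 1112] [335.71 219.89] [ 0.4919 -0.076 ]
exp [ 0.5051816 -0.0621824]
plate z [0.108 0.12  0.115 0.12  0.114 0.117 1.52  0.116 0.118 0.119 0.119 0.117]
```

The hole is within 1–2 mm of the dowel axis in camera frame, so I correct by +1.7 mm in y and go down to just above the dowel tips.

Request:
play_rows(
  increments=[
    {"claw":1,"offset":[0.0016,0.0006,0.01],"yaw":0},
    {"claw":1,"offset":[0.0016,0.0006,0.019],"yaw":0},
    {"claw":1,"offset":[0.0016,0.0006,0.024],"yaw":0},
    {"claw":1,"offset":[0.0016,0.0006,0.026],"yaw":0},
    {"claw":1,"offset":[0.0016,0.0006,0.027],"yaw":0},
  ],
)

```text
clock: 8.9
eef_pos: [0.5223, -0.1264, 0.1154]
eef_rot: [[-0.248, 0.969, -0.003], [0.969, 0.249, 0.003], [0.003, -0.002, -1.0]]
force: [-0.2, -0.7, -4.2]
width: 0.024
```

Request:
play_rows(
  increments=[
    {"claw":1,"offset":[-0.0023,0,0],"yaw":0},
    {"claw":1,"offset":[-0.0023,0,0],"yaw":0},
    {"claw":1,"offset":[-0.0023,0,0],"yaw":0},
    {"claw":1,"offset":[-0.0023,0,0],"yaw":0},
    {"claw":1,"offset":[-0.0023,0,0],"yaw":0},
  ],
)

```text
clock: 9.4
eef_pos: [0.5229, -0.1287, 0.1155]
eef_rot: [[-0.248, 0.969, -0.003], [0.969, 0.248, 0.003], [0.003, -0.002, -1.0]]
force: [0.6, -0.9, -3.3]
width: 0.0239
```

```bash
python3 - <<'E'
from h import *
s=ctrl.read_state(); e=s['eef_pos']; X=s['eef_rot'][:2,0]; print(e,s['eef_rot'][:,0],np.degrees(np.arctan2(X[1],X[0])))
c=cam('top'); g=cv2.cvtColor(c['img'],cv2.COLOR_BGR2GRAY)
zt=e[2]-.0519+.025
u,v=proj(c,[*(e[:2]+.0704*X),zt]); print('exp px',u,v)
k=8;x0,y0=int(u)-8,int(v)-8
q=g[y0:y0+17,x0:x0+17]; print(q[3:15,2:15])
G=cv2.GaussianBlur(cv2.resize(q,None,fx=k,fy=k,interpolation=cv2.INTER_CUBIC),(0,0),2)
for th in (95,110,125):
    N,l,st,ce=cv2.connectedComponentsWithStats((G<th).astype(np.uint8))
    for i in range(1,N):
        if 500<st[i,4]:
            uv=(ce[i]+.5)/k-.5+[x0,y0]; print(th,st[i],uv.round(2),onz(c,*uv,zt)[:2].round(4))
print('exp hole',e[:2]+.0704*X)
E
```

```text
[ 0.52286299 -0.12868641  0.11552497] [-0.24835492  0.96866414  0.00310119] 104.38025704375823
exp px 328.69597023325827 216.28523978760046
[[123 159 163 166 164 162 165 163 164 165 165 163 164]
 [101 157 165 165 164 163 159 154 158 163 163 165 163]
 [ 80 154 164 165 164 149 122 117 128 150 164 166 164]
 [ 69 139 162 164 151 102  68  68  67 112 150 162 163]
 [ 74 105 157 163 118  75  67  71  63  67 128 161 164]
 [ 76  95 157 165 112 106 108  81  66  65 117 159 164]
 [ 86  69 145 163 129 149 154  97  74  74 127 158 162]
 [ 94  71 123 160 153 150 150 108  95 114 150 146 145]
 [ 93  72 100 156 165 152 153 129 134 136 143 102  93]
 [ 85  72  78 154 163 163 166 165 149 104  93  94  92]
 [ 76  76  65 137 162 163 164 164 109  92  92  92  91]
 [ 73  82  68 106 157 164 162 147 102  92  91  94  90]]
95 [   0    0   47  136 3823] [321.55 217.99] [ 0.5009 -0.0406]
95 [ 56  47  41  37 943] [329.39 215.39] [ 0.5078 -0.0625]
95 [  74   92   62   44 1891] [333.43 221.96] [ 0.4894 -0.0732]
110 [   0    0   49  136 4092] [321.64 217.84] [ 0.5013 -0.0408]
110 [  53   45   46   42 1250] [329.31 215.49] [ 0.5076 -0.0623]
110 [  68   89   68   47 2407] [333.11 221.96] [ 0.4894 -0.0723]
125 [   0    0   50  136 4344] [321.74 217.71] [ 0.5016 -0.0411]
125 [  50   43   51   48 1616] [329.23 215.59] [ 0.5073 -0.062 ]
125 [  66   87   70   49 2628] [332.97 221.83] [ 0.4898 -0.0719]
exp hole [ 0.50537881 -0.06049245]
```

The hole is on target within about 1 mm, and the dowel's lit tip can be seen through it. I'll go down slowly and watch the forces.

Request:
play_rows(
  increments=[
    {"claw":1,"offset":[0,-0.0004,0.002],"yaw":0},
    {"claw":1,"offset":[0,-0.0004,0.004],"yaw":0},
    {"claw":1,"offset":[0,-0.0004,0.006],"yaw":0},
    {"claw":1,"offset":[0,-0.0004,0.007],"yaw":0},
    {"claw":1,"offset":[0,-0.0004,0.008],"yaw":0},
  ],
)

```text
clock: 9.95
eef_pos: [0.5224, -0.1287, 0.1073]
eef_rot: [[-0.248, 0.969, -0.003], [0.969, 0.248, 0.003], [0.003, -0.002, -1.0]]
force: [-0.0, -0.3, -4.0]
width: 0.024
```

It is 6.6 mm past the dowel tips, beyond the taper, with no side force. Continuing.

Request:
play_rows(
  increments=[
    {"claw":1,"offset":[0,0,0.003],"yaw":0},
    {"claw":1,"offset":[0,0,0.006],"yaw":0},
    {"claw":1,"offset":[0,0,0.008],"yaw":0},
    {"claw":1,"offset":[0,0,0.009],"yaw":0},
    {"claw":1,"offset":[0,0,0.01],"yaw":0},
  ],
  squeeze=60,
)

```text
clock: 10.45
eef_pos: [0.5223, -0.1286, 0.0972]
eef_rot: [[-0.248, 0.969, -0.003], [0.969, 0.248, 0.003], [0.003, -0.002, -1.0]]
force: [0.6, 1.2, -3.7]
width: 0.0236
```

Request:
play_rows(
  increments=[
    {"claw":1,"offset":[0,0,0.0015],"yaw":0},
    {"claw":1,"offset":[0,0,0.003],"yaw":0},
    {"claw":1,"offset":[0,0,0.0045],"yaw":0},
    {"claw":1,"offset":[0,0,0.0055],"yaw":0},
    {"claw":1,"offset":[0,0,0.0065],"yaw":0},
  ],
  squeeze=60,
)

```text
clock: 10.95
eef_pos: [0.5223, -0.1285, 0.0918]
eef_rot: [[-0.249, 0.969, -0.003], [0.969, 0.249, 0.003], [0.003, -0.002, -1.0]]
force: [-7.0, 3.3, 23.1]
width: 0.0243
```

Request:
play_rows(
  increments=[
    {"claw":1,"offset":[0,0,0.0013],"yaw":0},
    {"claw":1,"offset":[0,0,0.0013],"yaw":0},
    {"claw":1,"offset":[0,0,0.0013],"yaw":0},
    {"claw":1,"offset":[0,0,0.0013],"yaw":0},
    {"claw":1,"offset":[0,0,0.0013],"yaw":0},
  ],
  squeeze=60,
)

```text
clock: 11.45
eef_pos: [0.5223, -0.1286, 0.0919]
eef_rot: [[-0.249, 0.969, -0.002], [0.969, 0.249, 0.002], [0.003, -0.001, -1.0]]
force: [-5.0, 2.4, 13.6]
width: 0.0236
```

```bash
python3 - <<'E'
from h import *
s=ctrl.read_state(); print(s['clock'],s['eef_pos'],s['eef_rot'],s['force'],s['moment'],s['width'])
c=cam('top');c2=cam('side'); 
for n,q in(('T',c),('S',c2)):
    P=pts(q); e=s['eef_pos']; X=s['eef_rot'][:2,0]; Y=s['eef_rot'][:2,1]
    a=(P[...,:2]-e[:2])@X; b=(P[...,:2]-e[:2])@Y; z=P[...,2]
    for sa in((-.08,-.045),(.045,.08)):
        for sb in((-.045,-.015),(.015,.045)):
            k=(a>sa[0])&(a<sa[1])&(b>sb[0])&(b<sb[1])&(z>.055)&(z<.075); print(n,sa,sb,k.sum(),np.median(z[k]).round(4) if k.sum()>5 else None)
c0=dict(np.load('side0.npz')); P0=pts(c0)
A=cv2.resize(c2['img'][140:215,260:350],(540,450)); cv2.imwrite('pics/p6.png',A)
cv2.imwrite('pics/side_end.png',c2['img']);
E
```

```text
11.45 [ 0.52234792 -0.12856776  0.09190788] [[-0.24878212  0.96855738 -0.00201658]
 [ 0.96855616  0.24878618  0.00209962]
 [ 0.0025353  -0.00143083 -0.99999576]] [-5.04126351  2.4427601  13.55968745] [-0.03424367  0.66838269 -0.05790264] 0.0236368154644216
T (-0.08, -0.045) (-0.045, -0.015) 63 0.0655
T (-0.08, -0.045) (0.015, 0.045) 0 None
T (0.045, 0.08) (-0.045, -0.015) 121 0.0646
T (0.045, 0.08) (0.015, 0.045) 130 0.0649
S (-0.08, -0.045) (-0.045, -0.015) 43 0.0638
S (-0.08, -0.045) (0.015, 0.045) 3 None
S (0.045, 0.08) (-0.045, -0.015) 55 0.0644
S (0.045, 0.08) (0.015, 0.045) 53 0.0647
```

View pics/p6.png

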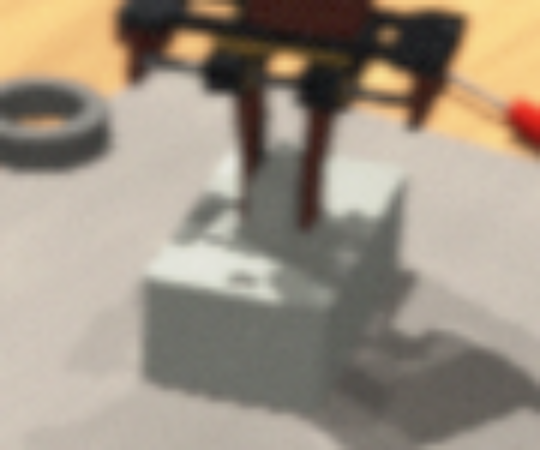

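Seated: the plate top reads 0.064–0.0655 at three visible corners against the expected 0.065, and no gap shows at the joint. I'll push somewhat harder and ease off the side load.

Request:
play_rows(
  increments=[
    {"claw":1,"offset":[0.0003,-0.0005,0.0024],"yaw":0},
    {"claw":1,"offset":[0.0003,-0.0005,0.0024],"yaw":0},
    {"claw":1,"offset":[0.0003,-0.0005,0.0024],"yaw":0},
    {"claw":1,"offset":[0.0003,-0.0005,0.0024],"yaw":0},
    {"claw":1,"offset":[0.0003,-0.0005,0.0024],"yaw":0},
  ],
  squeeze=60,
)

```text
clock: 12.05
eef_pos: [0.5223, -0.1286, 0.0918]
eef_rot: [[-0.249, 0.968, -0.0], [0.968, 0.249, 0.001], [0.001, -0.0, -1.0]]
force: [-5.1, 2.5, 22.5]
width: 0.0239
```

```bash
python3 - <<'E'
from h import *
c=cam('top'); a=dict(np.load('top0.npz'))
d=cv2.absdiff(c['img'],a['img']).max(2)
for n,(u0,u1,v0,v1) in dict(bin=(272,335,108,156),tape=(362,402,114,152),spanner=(135,178,190,254),driver=(430,462,180,248)).items(): print(n,(d[v0:v1,u0:u1]>40).sum())
for _ in range(2):
    cam('side'); s=ctrl.read_state(); print(s['clock'],s['eef_pos'],s['force'],s['width'])
print(ctrl.sign_off())
E
```

```text
bin 0
tape 0
spanner 0
driver 0
12.15 [ 0.52234396 -0.12854076  0.09180708] [-5.46018414  3.56703166 21.44136671] 0.02350654465169656
12.2 [ 0.52234882 -0.12853979  0.09181809] [-5.72279634  2.73348652 22.25952205] 0.02367036680623656
the job is handed in; nothing more can be done
None
```

The mould is closed, and I handed it in at about 12 s with the arm still gripping the upper half and pressing it shut.

- **Inserts:** I pressed both in with the closed fingertips while the upper half still lay aside. Each reached a hard stop at 25–33 N with the fingertips at z = 0.040. The depth image then read 0.0402 and 0.0397, flush with the 0.040 face.
- **Fitting:** I gripped the grey upper half by its bar (width 23.9 mm against 24 mm) and lowered it over the dowels, large hole on large dowel. There was almost no side force on the way down.
- **Closed:** The tool stopped within 0.1 mm of the height worked out for full closure. The plate top read 0.064–0.0655 against 0.065 at the three corners I could see. The fourth corner was hidden, and no gap showed in the side view.
- **Holding:** At hand-in the upward force on the tool was steady at about 22 N, or roughly 27 N of push including the part's weight. The spring needs 12 N. The grip was set to 60 N.
- **Bystanders:** The bin, tape roll, spanner and screwdriver showed no change between the first and last top images.
- **Disagreements:** The camera and robot differed by about 1 mm in x. A side load of about 6 N remained at the end and did not go away when I tried to ease it.

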